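# Unhook the dip carrier past its sprung keeper and set it in the drip tray

## Task

The dip carrier with the four vials has finished dripping off on its safety hook. Take it by its blue grip, push it gently straight back so that its bar presses the red sprung keeper open, lift it up and off the hook without forcing hook or keeper, and set it down upright, flat inside the white drip tray, leaving the other things where they are.

Things in the scene. Friction and masses are not known exactly. Their poses are not given: they have to be found in the camera images.
- stand: Heavy fixed hook stand: grey base plate 150 x 120 x 14 mm, thin steel post 185 mm tall at the back. Origin on the worktop under the hook. +x points from the hook to the post: the direction in which the keeper is pressed open. +z up. Over 22 N between carrier and stand counts as forcing it.
- hook_zone (a point): Point on the stand 155 mm above its origin, mid-range of the steel hook head, 18 mm wide (y). The head is clamped up to 6 mm nearer or farther in x (not measured). The carrier's bar lies loose on its level floor, 22 mm long in x, from front lip to keeper. From the lip a nose reaches 19.5 mm back over the bar, 2 mm above it; the nose's top is 12 mm above the bar's centre and blocks lifting.
- keeper_zone (a point): Nominal front face of the red keeper block behind the bar, axes as the stand. Pushed by the bar it slides in +x: 5 N to start, 0.8 N more per mm, hard stop at 10 mm (13 N); sliding friction of the bar adds 1 to 4 N. From 6 mm (10 N) on the bar is clear of the nose and lifts straight up while the press is kept on. Bar travel needed from the start: 7 to 19 mm, hard stop 4 mm farther, so feel for it.
- carrier_grip (a point): Centre of the carrier's blue grip, to be grasped: block 12 mm thick (x), 34 wide (y), 50 tall (z). Pinch its 12 mm thickness from above. Carrier axes; it hangs with the stand's heading (+x to the post). Carrier 0.2 to 0.3 kg, basket underside 128 mm below this point. Behind the grip (+x) only 35 mm are free before the hook: do not open the fingers wide.
- carrier_bar (a point): Centre of the carrier's steel crossbar (8 x 8 mm, along y) that lies in the hook; 68 mm behind (+x) and 13 mm below the grip's centre, joined to it by two side strips at y = +-28 mm. It must rise 10 mm to be above the keeper, 17 mm to be above the nose; then the carrier comes away towards -x.
- carrier_foot (a point): Centre of the underside of the carrier's wire basket (64 x 64 x 34 mm, holding four capped vials), 73 mm behind (+x) and 128 mm below the grip's centre. Carrier axes. It hangs 40 mm above the worktop at the start.
- tray: White fixed drip tray, 150 x 150 mm outside, on short feet, rim 20 mm above the worktop, walls 4 mm thick, 142 x 142 mm inside; its floor is 10 mm above the worktop. Origin at the centre of its underside, axes along its sides, z up.
- dish: Glass covered dish, 65 mm across, 15 mm high, loose on the worktop, a bystander. Origin at the centre of its underside.
- tweezers: Steel forceps, 124 mm long, lying loose on the worktop, a bystander. Origin at the middle of the underside, long axis y.

How it is judged:
On the way:
1. the carrier is off the hook, out in front of it and touching the stand nowhere (horizontal distance between carrier_grip and stand above 0.098 m and contact force between carrier and stand below 0.1 N), for 0.1 s.
At the end, for the whole second after the job is handed in: The carrier stands upright (within 0.06 rad) and flat on the tray floor (underside less than 4 mm off the floor), its basket inside the rim (centre within 42 mm of the tray's centre along both sides of the tray), released and at rest (x of carrier_foot in the frame of tray between -0.042 and 0.042 m and y of carrier_foot in the frame of tray between -0.042 and 0.042 m and z of carrier_foot in the frame of tray below 0.014 m and angle between carrier_foot's own z axis and vertical below 0.06 rad and contact force between carrier and the fingers below 0.05 N and linear speed of carrier below 0.02 m/s); the robot touches nothing.
It fails at once if carrier and hook stand forced: more than 22 N between them (contact force between carrier and stand above 22 N).
It fails at once if the gripper or arm pushes the stand with more than 20 N (contact force between any of the fingers, the arm and stand above 20 N).
It fails at once if carrier set down hard: more than 25 N between it and the tray (contact force between carrier and tray above 25 N).
It fails at once if carrier tipped over (angle between carrier_foot's own z axis and vertical above 0.8 rad).
It fails at once if the dish or the forceps moved by more than 20 mm (distance of any of dish, tweezers from where it was at the start of the episode above 0.02 m).
It also fails if it takes over 58 s, if anything falls off the work surface, if the arm or the gripper's body presses on something with over 40 N, if the wrist force passes 120 N, or if a joint passes its speed limit or range.

## Robot

A 6-joint arm with a two-finger parallel gripper is mounted at the origin on a cart in front of the work surface, level with it; the furniture and walls round the work are solid. World frame = base frame: x ahead of the robot, y to its left, z up, the work surface at z = 0. Lengths are in m, angles in rad, forces in N, time in s.
With the tool pointing down it reaches from about 0.3 to 0.75 m from the base axis. Payload 8.5 kg.
Tool frame: the origin (TCP) lies on the mounting face of the last link; the fingertips stand robot.tip_extent ahead of it and the grasp point (between the pads) lies 147 mm ahead of it (robot.tip_extent is the distance from the TCP to the fingertips, in m); x points along the fingers, z is the direction in which the jaws open and shut, and the axes are right-handed (so a half turn about x gives the same grasp; the last joint's range is limited). The gripper opens to 88 mm and grips with 3 to 60 N. Pads are 18 mm wide; open, the fingers measure 123 mm over their backs; the gripper's body (75 mm by 187 mm) begins 45 mm behind the grasp point.
Start: joints at [0.947, 0.381, 1.297, -0, 1.464, -0.215], TCP at [0.219, 0.505, 0.405] pointing down, gripper open.
Joint ranges: [-3.11, 3.11], [-0.89, 2.33], [0.22, 2.48], [-1.42, 4.56], [0.17, 2.85], [-2.88, 2.88]. Speed limits (rad/s): [2.39, 2.39, 3.14, 3.14, 3.14, 3.14].

## Interface

Orientations are given as a unit quaternion [x, y, z, w].
In Python, from plant import robot gives the robot as it stands. The module is installed in compiled form; this text tells all that it offers.
- The arm moves only by the tool carry_out, never from a script. Its argument "moves" is a list that holds one entry, the list of rows, each a list of 7 numbers: the turn, a rotation vector about the world's x, y, z in degrees, then the shift along the world's x, y, z in m, then the gripper's target within -1 to 1 (shut at 1, half-way at 0, fully open at -1). A call has 1 to 20 rows; each row is the pose to reach, as a shift and turn from the pose measured when the call began; what a row does not reach only later rows make up. A row lasts 1/8 s, in which the tool goes at most 62.5 mm and 10.7 degrees, less where a joint would pass 70% of its speed; a pose out of reach is approached as far as the arm can. A call with a gripper value outside its range is refused whole. The fingers move at their own pace and stop on an object; the grip force is fixed at half the most. Time passes only in rows, so rows that repeat a pose let the fingers close. It gives the time, the measured TCP pose, the force and the opening at its end, in the units of the state.
- robot.state(): the state, without advancing time (a new reading comes with each control period).
- robot.snapshot(name): name is "side" or "top"; returns a dict with "color" (400x640x3 uint8, blue, green, red), "camera_matrix" (3x3 intrinsics, pixels), "pose" (4x4, takes a point from camera to world coordinates). Camera axes: x right, y up, looking along -z (the intrinsics and any distortion apply to the point x, -y, -z); pixel columns grow to the right and rows downward; lengths in m; the calibration is good to about 2 mm. A picture is of the moment at which its call begins. There is no depth.
- robot.sign_off(): hands the job in, once; it reports no verdict.
Trained networks look in the newest picture that a camera, given by its name, has taken for a name from the list of things; names that differ only in an ending like _2 or _b are one class to them, and where a whole thing is asked for, a point or a joint stands for the part that bears it (a point fixed in the world has none). Each returns a list of dicts, best first, with "p" (0 to 1); they miss things now and then, are a little off and sometimes report something else, mostly with a low value. They report only what shows in the picture. A call takes as long as a camera call.
- robot.search_frame(camera, label): "xyz" ([x, y, z] in m, in world coordinates, good to about 4 mm: the middle of the surface that is visible of it).
The state is a dict: "time": time; "qpos": joint angles; "qd": joint speeds; "tau": joint torques, N m; "position": TCP position; "ee_rot": TCP orientation; "contact_force": force on the tool from outside, world axes, zero at the start; "ft_torque": the same for the moment, N m; "finger_gap": finger opening in m.
Only numpy, scipy, OpenCV 4.12 (cv2) and the standard library are available. Lean on these libraries where they do the work, as an engineer would, in place of code of your own. Each camera call takes 0.05 s, during which the arm holds its last target.

## Working session

There is one attempt and no reset: what is moved stays moved. The work goes in short steps, Python scripts to look and compute and a tool call to move; the robot and the scene stay as the last step left them, time stands still between calls to the robot, and variables do not carry over. Pictures are saved under pics/ and viewed, and the job is handed in when it is done.

Besides the shell and the picture viewer there is one more tool, called by a JSON object that holds its "api" and its "payload", one argument or row to a line. carry_out: Moves the arm, as the interface text tells. Its arguments: {"type":"object","properties":{"moves":{"type":"array","items":{"type":"array","items":{"type":"array","items":{"type":"number"}}}}},"required":["moves"]}

```bash
mkdir -p pics; python3 - <<'E'
from plant import robot
import cv2,numpy as np
np.set_printoptions(precision=4,suppress=True)
s=robot.state()
print(s, robot.tip_extent)
for c in("side","top"):
    r=robot.snapshot(c); cv2.imwrite(f"pics/{c}0.png",r["color"]); print(c,r["camera_matrix"],r["pose"],[k for k in r])
    for l in("stand","hook_zone","keeper_zone","carrier_grip","carrier_bar","carrier_foot","tray","dish","tweezers"):
        print(l,[(np.round(d["xyz"],4),round(d["p"],2)) for d in robot.search_frame(c,l)[:2]])
E
```

```text
{'time': 0.0, 'qpos': array([ 0.9467,  0.3812,  1.2983, -0.    ,  1.4636, -0.2153]), 'qd': array([ 0.0003,  0.0013, -0.0009,  0.0002, -0.0009,  0.0015]), 'tau': array([  0.    , -43.792 , -22.4564,   0.0715,   0.0351,  -0.    ]), 'position': array([0.2186, 0.5047, 0.4041]), 'ee_rot': array([-0.3883,  0.5916,  0.3879,  0.5906]), 'contact_force': array([-0.4487,  0.143 , -0.4426]), 'ft_torque': array([-0.0148,  0.0212, -0.0216]), 'finger_gap': 0.08818176287562501} 0.166
side [[511.5549   0.     325.3021]
 [  0.     511.5549 197.9646]
 [  0.       0.       1.    ]] [[ 0.9993  0.0292 -0.0214  0.5276]
 [-0.0306  0.3667 -0.9298 -0.9425]
 [-0.0193  0.9299  0.3674  0.4677]
 [ 0.      0.      0.      1.    ]] ['color', 'camera_matrix', 'pose']
stand [(array([ 0.578 , -0.1945,  0.0171]), 0.69)]
hook_zone [(array([ 0.5852, -0.1956,  0.0126]), 0.85), (array([0.5672, 0.0918, 0.0123]), 0.2)]
keeper_zone [(array([ 0.5795, -0.1992,  0.0113]), 0.82)]
carrier_grip [(array([ 0.5274, -0.211 ,  0.0889]), 0.92)]
carrier_bar [(array([ 0.5251, -0.2113,  0.0863]), 0.73), (array([ 0.5853, -0.1965,  0.0116]), 
[... 318 characters left out ...]
044  0.0097  0.    ]
 [ 0.0104  0.1968  0.9804  0.9557]
 [ 0.      0.      0.      1.    ]] ['color', 'camera_matrix', 'pose']
stand [(array([ 0.5748, -0.1766,  0.0135]), 0.63), (array([ 0.6709, -0.0089,  0.0078]), 0.24)]
hook_zone [(array([ 0.5685, -0.1768,  0.0171]), 0.63)]
keeper_zone [(array([ 0.5769, -0.1788,  0.0157]), 0.74)]
carrier_grip [(array([ 0.5118, -0.1763,  0.0866]), 0.59)]
carrier_bar [(array([ 0.5166, -0.1739,  0.0872]), 0.64)]
carrier_foot [(array([ 0.5186, -0.1775,  0.088 ]), 0.71)]
tray [(array([0.5617, 0.1365, 0.0085]), 0.9)]
dish [(array([ 0.434 , -0.0166,  0.0131]), 0.82)]
tweezers [(array([ 0.6691, -0.0129,  0.0084]), 0.72), (array([ 0.4334, -0.0174,  0.0141]), 0.56)]
```

View pics/side0.png

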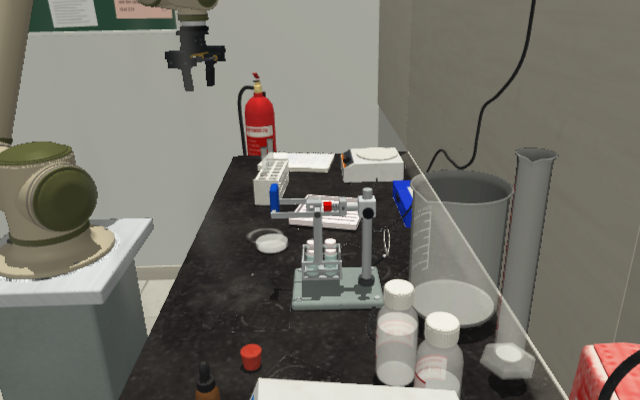

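View pics/top0.png

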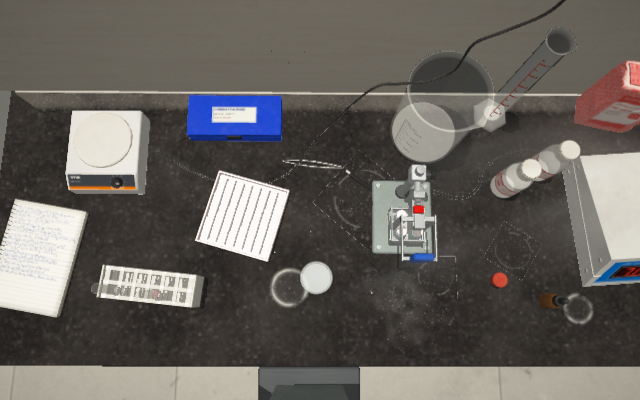

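```bash
python3 - <<'E'
import cv2
a=cv2.imread("pics/side0.png");cv2.imwrite("pics/side0c.png",cv2.resize(a[80:280,230:430],None,fx=3,fy=3,interpolation=cv2.INTER_CUBIC))
a=cv2.imread("pics/top0.png");cv2.imwrite("pics/top0c.png",cv2.resize(a[40:240,320:520],None,fx=3,fy=3,interpolation=cv2.INTER_CUBIC))
E
```

```text
(no output)
```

View pics/side0c.png

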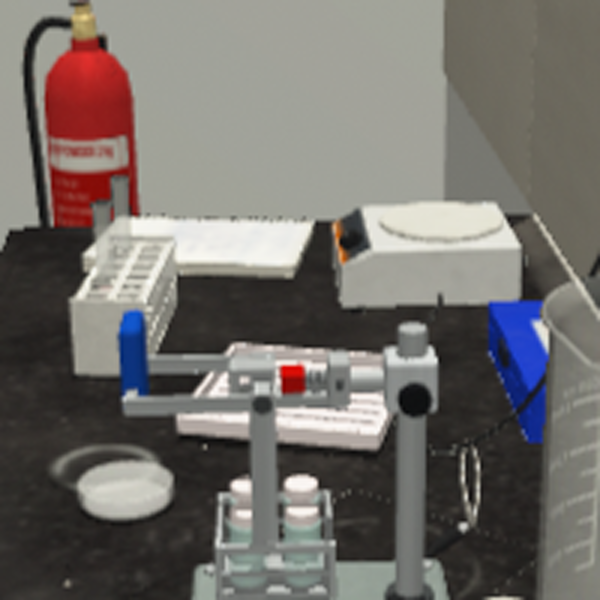

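View pics/top0c.png

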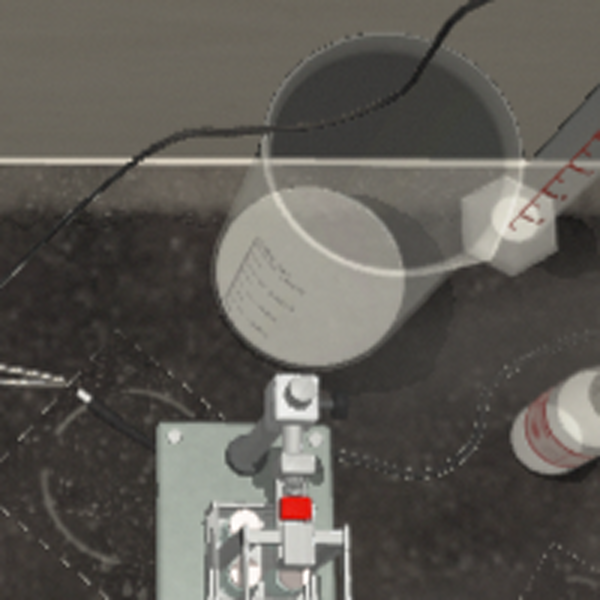

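```bash
cat > h.py <<'E'
import cv2,numpy as np
np.set_printoptions(precision=4,suppress=True)
def ray(r,u,v):
    K=r["camera_matrix"];d=np.array([(u-K[0,2])/K[0,0],-(v-K[1,2])/K[1,1],-1.]);P=r["pose"]
    return P[:3,3],P[:3,:3]@d
def at(r,u,v,z):
    o,d=ray(r,u,v);return o+d*(z-o[2])/d[2]
def proj(r,p):
    P=r["pose"];c=P[:3,:3].T@(np.asarray(p)-P[:3,3]);K=r["camera_matrix"]
    return np.array([K[0,2]+K[0,0]*c[0]/-c[2],K[1,2]+K[1,1]*-c[1]/-c[2]])
def tri(r1,p1,r2,p2):
    o1,d1=ray(r1,*p1);o2,d2=ray(r2,*p2);A=np.stack([d1,-d2],1);t=np.linalg.lstsq(A,o2-o1,rcond=None)[0]
    a=o1+d1*t[0];b=o2+d2*t[1];return (a+b)/2,np.linalg.norm(a-b)
def mask(r,lo,hi,box):
    m=cv2.inRange(cv2.cvtColor(r["color"],cv2.COLOR_BGR2HSV),lo,hi);u0,u1,v0,v1=box
    k=np.zeros_like(m);k[v0:v1,u0:u1]=m[v0:v1,u0:u1];return k
def snap(c,n=None):
    from plant import robot
    r=robot.snapshot(c)
    if n: cv2.imwrite(f"pics/{n}.png",r["color"])
    return r
E
python3 - <<'E'
from h import *
s=snap("side");t=snap("top")
bs=mask(s,(100,120,40),(130,255,255),(255,300,170,225));bt=mask(t,(100,120,40),(130,255,255),(395,450,240,275))
for m in(bs,bt):
    ys,xs=np.nonzero(m);print(len(xs),xs.min(),xs.max(),ys.min(),ys.max(),xs.mean(),ys.mean(),cv2.minAreaRect(np.stack([xs,ys],1).astype(np.float32)))
ys,xs=np.nonzero(bs);a=(xs.mean(),ys.mean());ys,xs=np.nonzero(bt);b=(xs.mean(),ys.mean())
print("tri",tri(s,a,t,b))
# top view: front-top edges etc
for u,v in(b,):
    print(at(t,u,v,.168),at(t,u,v,.193))
print("side at plane y?")
# red
for r,bx in((s,(310,345,195,220)),(t,(405,430,200,225))):
    m=mask(r,(0,150,100),(8,255,255),bx)|mask(r,(172,150,100),(180,255,255),bx);ys,xs=np.nonzero(m);print("red",len(xs),xs.min(),xs.max(),ys.min(),ys.max(),xs.mean(),ys.mean())
    if r is s: ra=(xs.mean(),ys.mean())
    else: print(tri(s,ra,t,(xs.mean(),ys.mean())))
# tray
m=mask(t,(0,0,170),(180,60,255),(185,300,160,270));m=cv2.morphologyEx(m,cv2.MORPH_CLOSE,np.ones((9,9)))
n,l,st,ce=cv2.connectedComponentsWithStats(m);i=1+st[1:,4].argmax();ys,xs=np.nonzero(l==i)
R=cv2.minAreaRect(np.stack([xs,ys],1).astype(np.float32));print(R);bp=cv2.boxPoints(R);
w=np.array([at(t,u,v,.02) for u,v in bp]);print(w,w.mean(0),np.linalg.norm(w[1]-w[0]),np.linalg.norm(w[2]-w[1]),[np.degrees(np.arctan2(*(w[(k+1)%4]-w[k])[[1,0]])) for k in range(4)])
# base plate
g=t["color"];cv2.imwrite("pics/base.png",cv2.resize(g[160:280,360:450],None,fx=6,fy=6,interpolation=cv2.INTER_CUBIC)[:600])
cv2.imwrite("pics/base2.png",cv2.resize(g[190:270,360:450],None,fx=7,fy=7,interpolation=cv2.INTER_CUBIC))
E
```

```text
234 270 279 183 211 274.0042735042735 197.7094017094017 ((274.5, 197.0), (28.0, 9.0), 90.0)
180 409 433 253 262 421.2611111111111 257.31111111111113 ((420.95294189453125, 256.8882141113281), (8.513311386108398, 24.466182708740234), 85.60128784179688)
tri (array([ 0.4631, -0.1852,  0.1714]), np.float64(0.0012334761655470462))
[ 0.4628 -0.1861  0.168 ] [ 0.4605 -0.1802  0.193 ]
side at plane y?
red 68 324 331 202 210 327.29411764705884 206.0735294117647
red 69 414 423 206 212 418.4347826086956 209.04347826086956
(array([ 0.5473, -0.1877,  0.1553]), np.float64(0.001275721993833019))
((243.23223876953125, 215.42227172851562), (79.49188995361328, 74.96896362304688), 16.189205169677734)
[[0.5083 0.2252 0.02  ]
 [0.6556 0.1904 0.02  ]
 [0.6101 0.0348 0.02  ]
 [0.4653 0.074  0.02  ]] [0.5598 0.1311 0.02  ] 0.15129077773496657 0.1620960647676582 [np.float64(-13.294196353385939), np.float64(-106.29551740040638), np.float64(164.84617882507405), np.float64(74.11549249280776)]
```

View pics/base2.png

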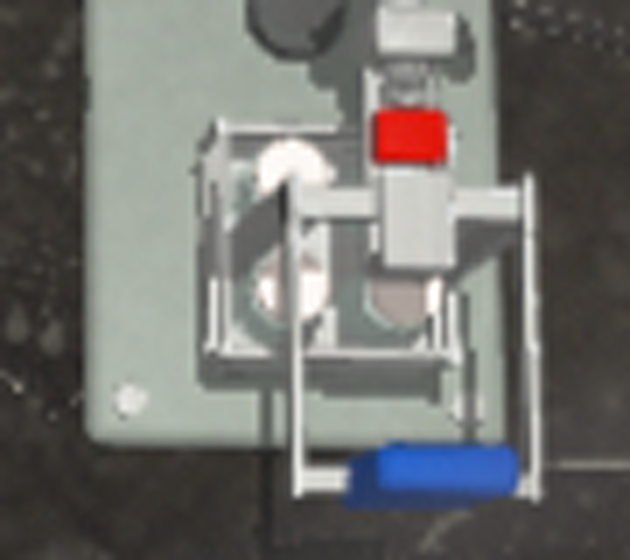

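View pics/base.png

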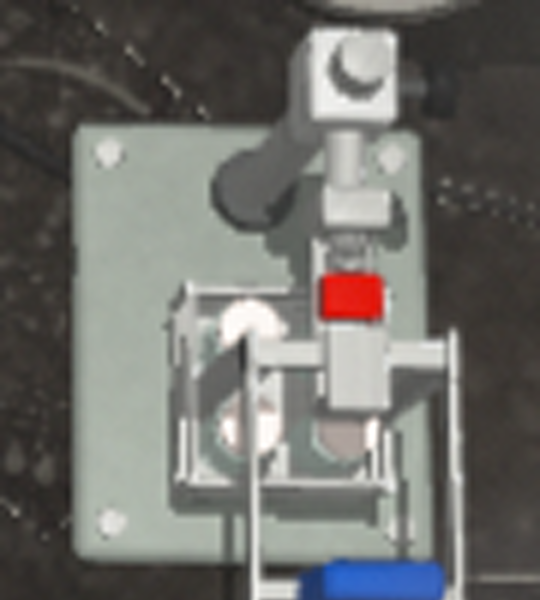

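```bash
python3 - <<'E'
from h import *
s=snap("side");t=snap("top")
def q(x,y,z): return at(t,360+x/7,190+y/7,z)
print("grip top",[q(*p,.193) for p in((380,447),(515,447),(518,492),(378,490))])
def hd(a,b): d=b-a; return np.degrees(np.arctan2(d[1],d[0]))
A=[q(297,490,.155),q(294,185,.155),q(537,490,.155),q(528,185,.155)];print(A,hd(A[0],A[1]),hd(A[2],A[3]))
def b(x,y,z): return at(t,360+x/6,160+y/6,z)
B=[b(75,555,.014),b(75,130,.014),b(430,555,.014),b(422,130,.014)];print(B,hd(B[0],B[1]),hd(B[2],B[3]),hd(B[2],B[0])-90,hd(B[3],B[1])-90)
E
```

```text
grip top [array([ 0.466 , -0.1692,  0.193 ]), array([ 0.4661, -0.2003,  0.193 ]), array([ 0.4558, -0.2005,  0.193 ]), array([ 0.4561, -0.1684,  0.193 ])]
[array([ 0.4594, -0.1573,  0.155 ]), array([ 0.5337, -0.1591,  0.155 ]), array([ 0.4595, -0.215 ,  0.155 ]), array([ 0.534 , -0.2165,  0.155 ])] -1.400117335946517 -1.0822528555065662
[array([ 0.4862, -0.1261,  0.014 ]), array([ 0.6308, -0.1293,  0.014 ]), array([ 0.4866, -0.2436,  0.014 ]), array([ 0.6314, -0.2476,  0.014 ])] -1.2554778959692237 -1.5807092887829908 0.20027313139574687 0.29136716779423466
```

```bash
python3 - <<'E'
from h import *
from plant import robot
from scipy.spatial.transform import Rotation as R
s=robot.state();M=R.from_quat(s["ee_rot"]).as_matrix();print(M,s["position"],s["time"],s["qpos"])
z=M[:,2];print("tool z yaw",np.degrees(np.arctan2(z[1],z[0])))
for y in(-.8,179.2):
    c,d=np.cos(np.radians(y)),np.sin(np.radians(y));zz=np.array([c,d,0]);xx=np.array([0,0,-1.]);T=np.stack([xx,np.cross(zz,xx),zz],1)
    print(y,R.from_matrix(T@M.T).as_rotvec(degrees=True))
E
```

```text
[[ 0.     -0.9176  0.3975]
 [ 0.      0.3975  0.9176]
 [-1.     -0.      0.    ]] [0.2186 0.5047 0.4048] 1.2 [ 0.9467  0.3806  1.2974 -0.      1.4636 -0.2153]
tool z yaw 66.57806614397488
-0.8 [  0.0005   0.0023 -67.3781]
179.2 [ -0.0026   0.0006 112.6219]
```

{"api": "carry_out", "payload": {
  "moves": [
    [[0, 0, -5.5, 0.02, -0.057, 0, 0.32], [0, 0, -11, 0.04, -0.114, 0, 0.32], [0, 0, -16.5, 0.06, -0.171, 0, 0.32], [0, 0, -22, 0.08, -0.228, 0, 0.32], [0, 0, -27.5, 0.1, -0.285, 0, 0.32], [0, 0, -33, 0.12, -0.342, 0, 0.32], [0, 0, -38.5, 0.14, -0.399, 0, 0.32], [0, 0, -44, 0.16, -0.456, 0, 0.32], [0, 0, -50, 0.18, -0.513, 0, 0.32], [0, 0, -55.5, 0.2, -0.57, 0, 0.32], [0, 0, -61, 0.22, -0.627, 0, 0.32], [0, 0, -65, 0.235, -0.67, 0, 0.32], [0, 0, -67.4, 0.242, -0.69, 0, 0.32], [0, 0, -67.4, 0.242, -0.69, 0, 0.32], [0, 0, -67.4, 0.242, -0.69, 0, 0.32]]
  ]
}}

```text
time: 3.08
position: [0.4603, -0.184, 0.4049]
ee_rot: [0.005, 0.707, -0.004, 0.707]
contact_force: [-0.7, 0.5, -0.3]
finger_gap: 0.0301
```

{"api": "carry_out", "payload": {
  "moves": [
    [[0, 0, 0, 0.001, -0.001, -0.018, 0.32], [0, 0, 0, 0.001, -0.0015, -0.036, 0.32], [0, 0, 0, 0.001, -0.0015, -0.036, 0.32]]
  ]
}}

```text
time: 3.45
position: [0.461, -0.1841, 0.3684]
ee_rot: [0.004, 0.708, -0.003, 0.706]
contact_force: [0.1, -0.2, -0.6]
finger_gap: 0.03
```

```bash
python3 - <<'E'
from h import *
s=snap("side","side1");t=snap("top","top1")
a=cv2.resize(s["color"][120:240,220:400],None,fx=4,fy=4,interpolation=cv2.INTER_CUBIC);cv2.imwrite("pics/s1.png",a)
a=cv2.resize(t["color"][180:290,340:480],None,fx=5,fy=5,interpolation=cv2.INTER_CUBIC);cv2.imwrite("pics/t1.png",a)
E
```

```text
(no output)
```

View pics/s1.png

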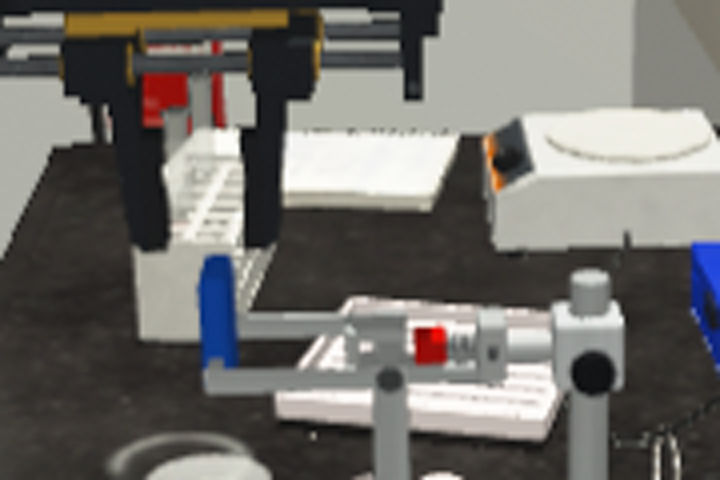

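View pics/t1.png

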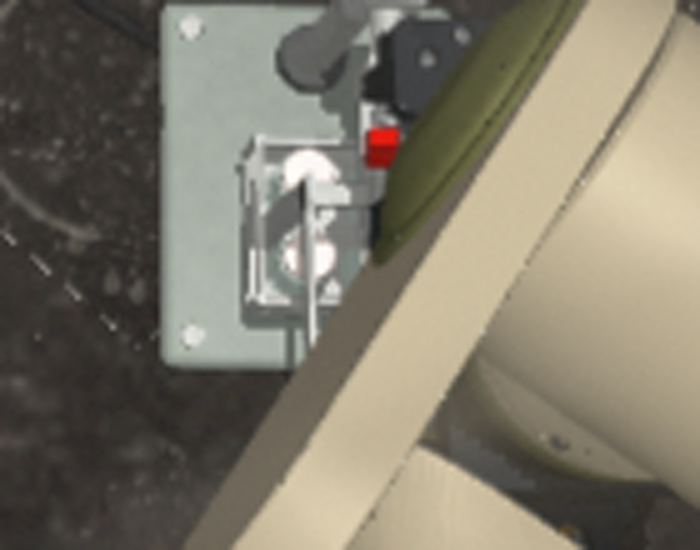

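```bash
python3 - <<'E'
from h import *
from plant import robot
s=snap("side")
st=robot.state();print(st["position"],st["finger_gap"],st["contact_force"])
from scipy.spatial.transform import Rotation as R
M=R.from_quat(st["ee_rot"]).as_matrix();print(M)
p=st["position"]+M[:,0]*.166
for k in(-.015,0,.015):
  for w in(-.009,.009): print("tip",k,w,(proj(s,p+k*M[:,2]+w*M[:,1])-[220,120])*4)
for dz in(.02,0,-.02):
  for dx in(-.006,.006): print("grip",dz,dx,(proj(s,[.462+dx,-.1855-.017,.168+dz])-[220,120])*4)
E
```

```text
[ 0.4613 -0.1849  0.3698] 0.029942398485920483 [ 0.8226  0.3166 -0.1779]
[[ 0.0009  0.0114  0.9999]
 [-0.0004  0.9999 -0.0114]
 [-1.     -0.0003  0.001 ]]
tip -0.015 -0.009 [165.0859 242.5172]
tip -0.015 0.009 [169.5137 227.241 ]
tip 0 -0.009 [203.8989 241.5253]
tip 0 0.009 [207.5218 226.2726]
tip 0.015 -0.009 [242.6964 240.5338]
tip 0.015 0.009 [245.5151 225.3046]
grip 0.02 -0.006 [190.8616 288.0258]
grip 0.02 0.006 [222.0167 287.1249]
grip 0 -0.006 [193.9785 336.0161]
grip 0 0.006 [224.8453 335.1081]
grip -0.02 -0.006 [197.0384 383.1293]
grip -0.02 0.006 [227.6222 382.2145]
```

```bash
cat > ov.py <<'E'
from h import *
import sys
def ov(r,img,boxes,crop,f,name):
    u0,u1,v0,v1=crop;a=cv2.resize(img[v0:v1,u0:u1],None,fx=f,fy=f,interpolation=cv2.INTER_NEAREST)
    for c,h,col in boxes:
        P=[proj(r,np.array(c)+np.array(h)*np.array([i,j,k])) for i in(-1,1) for j in(-1,1) for k in(-1,1)]
        for i in range(8):
            for b in(1,2,4):
                if not i&b:
                    p=[tuple(int(round(x)) for x in ((P[q]+.5-[u0,v0])*f)) for q in(i,i|b)];cv2.line(a,p[0],p[1],col,1)
    cv2.imwrite(name,a)
E
python3 - <<'E'
from ov import *
s=snap("side");t=snap("top")
B=[([.462,-.1855,.168],[.006,.017,.025],(0,255,255)),([.530,-.1865,.155],[.004,.028,.004],(0,255,0))]
ov(s,cv2.imread("pics/side0.png"),B,(250,350,170,230),8,"pics/os.png")
ov(t,cv2.imread("pics/top0.png"),B,(395,445,200,270),8,"pics/ot.png")
E
```

```text
(no output)
```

View pics/os.png

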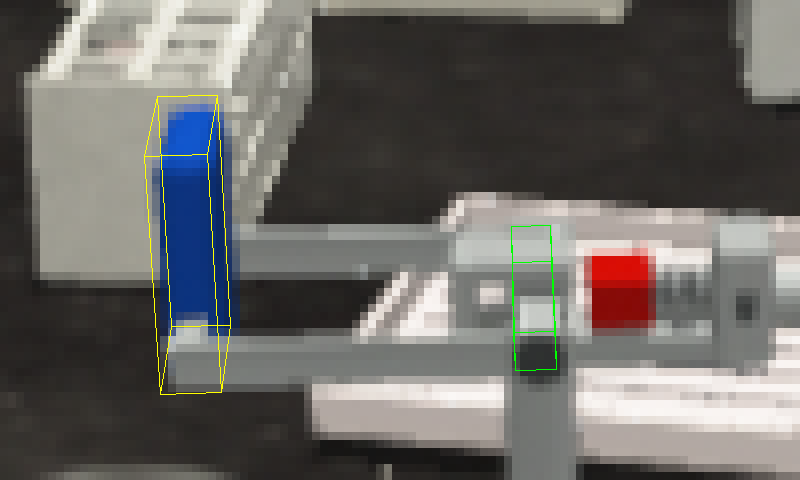

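View pics/ot.png

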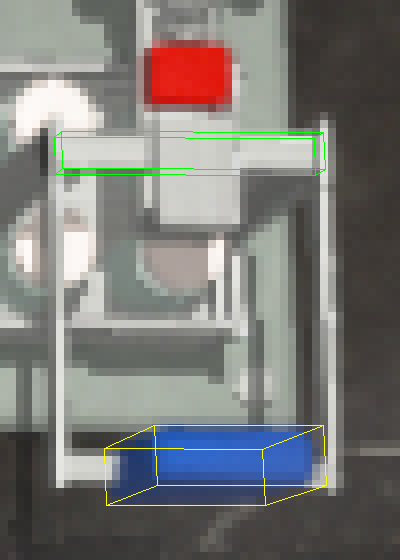

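{"api": "carry_out", "payload": {
  "moves": [
    [[0, 0, 0, 0.0025, 0, -0.01, 0.32], [0, 0, 0, 0.0025, 0, -0.02, 0.32], [0, 0, 0, 0.0025, 0, -0.03, 0.32], [0, 0, 0, 0.0025, 0, -0.04, 0.32], [0, 0, 0, 0.0025, 0, -0.05, 0.32], [0, 0, 0, 0.0025, 0, -0.05, 0.32]]
  ]
}}

```text
time: 4.45
position: [0.4638, -0.1852, 0.3189]
ee_rot: [0.004, 0.707, -0.004, 0.707]
contact_force: [-0.8, 0.1, 0.3]
finger_gap: 0.0298
```

```bash
python3 - <<'E'
from h import *
s=snap("side","side2")
a=cv2.resize(s["color"][130:250,220:370],None,fx=5,fy=5,interpolation=cv2.INTER_CUBIC);cv2.imwrite("pics/s2.png",a)
E
```

```text
(no output)
```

View pics/s2.png

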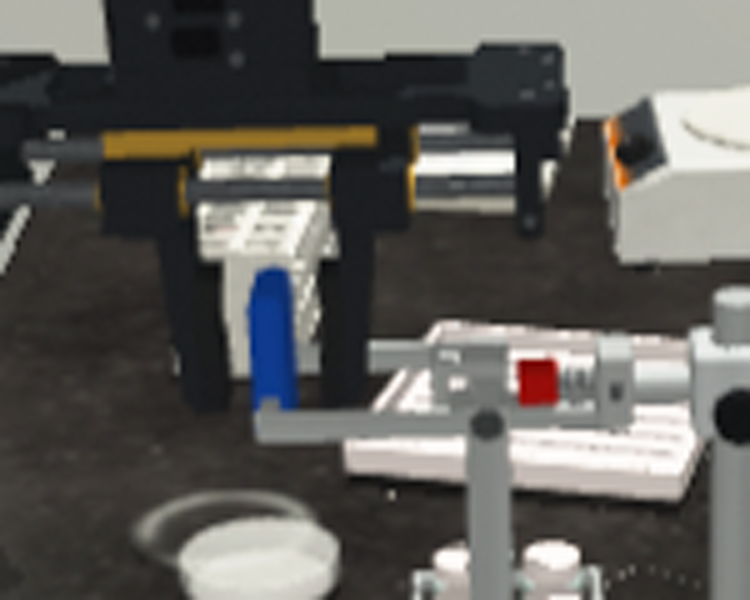

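{"api": "carry_out", "payload": {
  "moves": [
    [[0, 0, 0, 0, 0, 0, 0.5], [0, 0, 0, 0, 0, 0, 0.65], [0, 0, 0, 0, 0, 0, 0.8], [0, 0, 0, 0, 0, 0, 1], [0, 0, 0, 0, 0, 0, 1], [0, 0, 0, 0, 0, 0, 1], [0, 0, 0, 0, 0, 0, 1]]
  ]
}}

```text
time: 5.38
position: [0.4638, -0.1852, 0.3195]
ee_rot: [0.004, 0.707, -0.004, 0.707]
contact_force: [-1.2, -0.0, 1.5]
finger_gap: 0.0119
```

{"api": "carry_out", "payload": {
  "moves": [
    [[0, 0, 0, 0.001, 0, 0, 1], [0, 0, 0, 0.002, 0, 0, 1], [0, 0, 0, 0.003, 0, 0, 1], [0, 0, 0, 0.004, 0, 0, 1], [0, 0, 0, 0.004, 0, 0, 1]]
  ]
}}

```text
time: 6.0
position: [0.4679, -0.1852, 0.3195]
ee_rot: [0.004, 0.707, -0.004, 0.707]
contact_force: [-2.0, 1.0, 1.5]
finger_gap: 0.0115
```

{"api": "carry_out", "payload": {
  "moves": [
    [[0, 0, 0, 0.001, 0, 0, 1], [0, 0, 0, 0.002, 0, 0, 1], [0, 0, 0, 0.002, 0, 0, 1]]
  ]
}}

```text
time: 6.38
position: [0.4694, -0.1851, 0.3194]
ee_rot: [0.004, 0.708, -0.004, 0.706]
contact_force: [-8.6, 0.1, 4.0]
finger_gap: 0.0118
```

{"api": "carry_out", "payload": {
  "moves": [
    [[0, 0, 0, 0.001, 0, 0, 1], [0, 0, 0, 0.002, 0, 0, 1], [0, 0, 0, 0.002, 0, 0, 1]]
  ]
}}

```text
time: 6.75
position: [0.4707, -0.1851, 0.3194]
ee_rot: [0.004, 0.709, -0.004, 0.705]
contact_force: [-9.8, -1.2, 4.9]
finger_gap: 0.0119
```

{"api": "carry_out", "payload": {
  "moves": [
    [[0, 0, 0, 0.001, 0, 0.0005, 1], [0, 0, 0, 0.002, 0, 0.0005, 1], [0, 0, 0, 0.002, 0, 0.0005, 1]]
  ]
}}

```text
time: 7.12
position: [0.4722, -0.1852, 0.3198]
ee_rot: [0.005, 0.71, -0.004, 0.704]
contact_force: [-9.2, -0.6, 3.8]
finger_gap: 0.0116
```

{"api": "carry_out", "payload": {
  "moves": [
    [[0, -0.2, 0, 0.0005, 0, 0, 1], [0, -0.5, 0, 0.001, 0, 0, 1], [0, -0.5, 0, 0.001, 0, 0, 1]]
  ]
}}

```text
time: 7.5
position: [0.4724, -0.1852, 0.3195]
ee_rot: [0.005, 0.708, -0.004, 0.706]
contact_force: [-9.5, -1.7, 3.6]
finger_gap: 0.0115
```

```bash
cat > st.py <<'E'
from h import *
from plant import robot
from scipy.spatial.transform import Rotation as R
s=robot.state();M=R.from_quat(s["ee_rot"]).as_matrix()
print(s["time"],"grasp",s["position"]+.147*M[:,0],"xaxis",M[:,0],"F",s["contact_force"],"T",s["ft_torque"],"tool z",M[:,2])
E
python3 st.py
```

```text
7.5 grasp [ 0.4721 -0.185   0.1725] xaxis [-0.0023  0.0011 -1.    ] F [-9.5173 -1.6647  3.5502] T [-0.2395  1.5209 -0.0801] tool z [ 0.9999 -0.0121 -0.0023]
```

{"api": "carry_out", "payload": {
  "moves": [
    [[0, -0.1, 0, 0.001, 0, 0.0003, 1], [0, -0.2, 0, 0.002, 0, 0.0003, 1], [0, -0.2, 0, 0.002, 0, 0.0003, 1]]
  ]
}}

```text
time: 7.88
position: [0.4736, -0.1852, 0.3195]
ee_rot: [0.005, 0.708, -0.004, 0.706]
contact_force: [-10.7, -0.8, 3.7]
finger_gap: 0.0116
```

```bash
python3 st.py; python3 - <<'E'
from h import *
a0=cv2.imread("pics/side2.png");s=snap("side","side3")
f=lambda a:cv2.resize(a[180:225,260:370],None,fx=7,fy=6,interpolation=cv2.INTER_CUBIC)
cv2.imwrite("pics/s3.png",np.vstack([f(a0),f(s["color"])]))
E
```

```text
7.875 grasp [ 0.4731 -0.185   0.1725] xaxis [-0.0029  0.0017 -1.    ] F [-10.6947  -0.7827   3.7008] T [-0.3067  1.6619 -0.0719] tool z [ 0.9999 -0.0123 -0.0029]
```

View pics/s3.png

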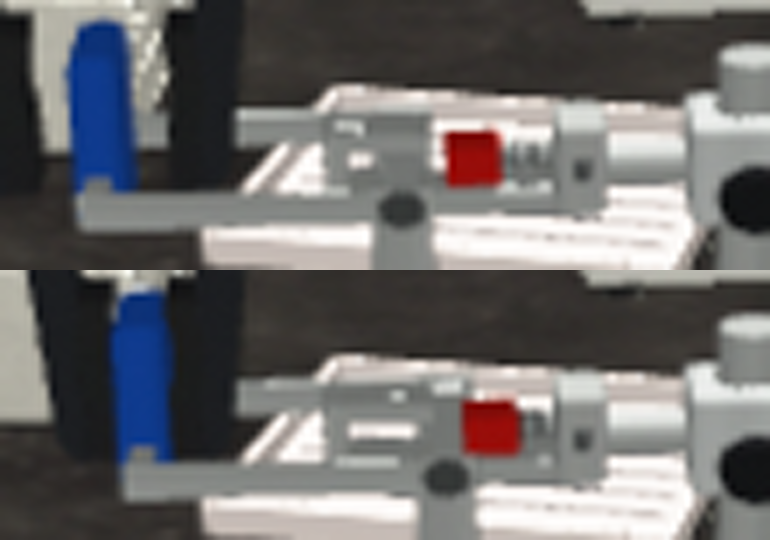

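{"api": "carry_out", "payload": {
  "moves": [
    [[0, -0.2, 0, 0.001, 0, 0.0002, 1], [0, -0.3, 0, 0.002, 0, 0.0004, 1], [0, -0.3, 0, 0.003, 0, 0.0004, 1], [0, -0.3, 0, 0.003, 0, 0.0004, 1]]
  ]
}}

```text
time: 8.43
position: [0.4755, -0.1852, 0.3195]
ee_rot: [0.005, 0.708, -0.004, 0.706]
contact_force: [-12.6, -1.0, 3.2]
finger_gap: 0.0115
```

```bash
python3 st.py
```

```text
8.425 grasp [ 0.4751 -0.1849  0.1725] xaxis [-0.0027  0.0022 -1.    ] F [-12.6014  -1.0244   3.1671] T [-0.3432  1.9986 -0.1607] tool z [ 0.9999 -0.0125 -0.0027]
```

{"api": "carry_out", "payload": {
  "moves": [
    [[0, -0.2, 0, 0.001, 0, 0.0002, 1], [0, -0.3, 0, 0.002, 0, 0.0003, 1], [0, -0.3, 0, 0.002, 0, 0.0003, 1]]
  ]
}}

```text
time: 8.8
position: [0.4764, -0.1853, 0.3194]
ee_rot: [0.005, 0.708, -0.004, 0.706]
contact_force: [-14.6, -0.5, 5.4]
finger_gap: 0.0122
```

```bash
python3 st.py;  python3 - <<'E'
from h import *
a0=cv2.imread("pics/side3.png");s=snap("side","side4")
f=lambda a:cv2.resize(a[180:225,260:370],None,fx=7,fy=6,interpolation=cv2.INTER_CUBIC)
cv2.imwrite("pics/s4.png",np.vstack([f(a0),f(s["color"])]))
E
```

```text
8.8 grasp [ 0.476  -0.1849  0.1724] xaxis [-0.0029  0.0028 -1.    ] F [-14.6246  -0.548    5.4442] T [-0.3854  2.074  -0.12  ] tool z [ 0.9999 -0.0127 -0.0029]
```

View pics/s4.png

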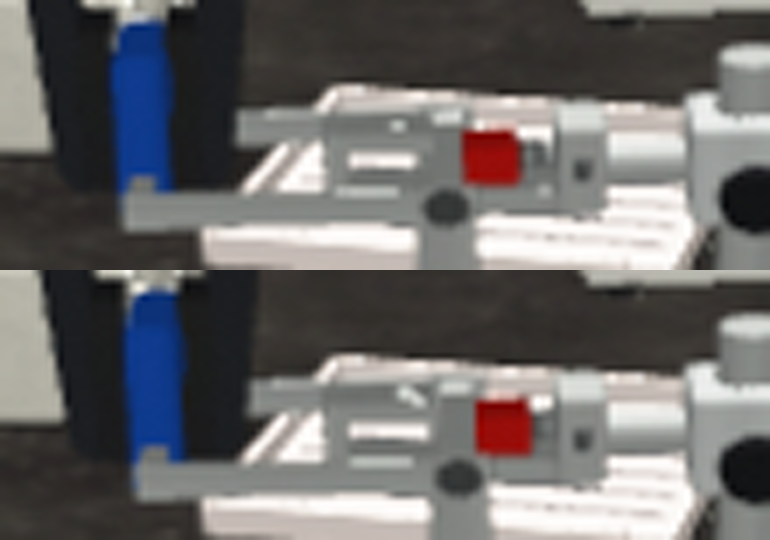

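{"api": "carry_out", "payload": {
  "moves": [
    [[0, -0.3, 0, 0.0012, 0, 0.001, 1], [0, -0.3, 0, 0.0012, 0, 0.002, 1], [0, -0.3, 0, 0.0012, 0, 0.003, 1], [0, -0.3, 0, 0.0012, 0, 0.003, 1]]
  ]
}}

```text
time: 9.35
position: [0.4764, -0.1853, 0.3209]
ee_rot: [0.006, 0.709, -0.003, 0.705]
contact_force: [-9.9, -3.5, -4.5]
finger_gap: 0.012
```

```bash
python3 st.py
```

```text
9.35 grasp [ 0.4757 -0.1846  0.1739] xaxis [-0.0049  0.0046 -1.    ] F [-9.8612 -3.4602 -4.5155] T [-0.5214  2.08   -0.1722] tool z [ 0.9999 -0.013  -0.0049]
```

{"api": "carry_out", "payload": {
  "moves": [
    [[-0.1, -0.3, 0, 0.0012, -0.0005, 0.0005, 1], [-0.3, -0.5, 0, 0.002, -0.0005, 0.0005, 1], [-0.3, -0.5, 0, 0.002, -0.0005, 0.0005, 1]]
  ]
}}

```text
time: 9.72
position: [0.4773, -0.1855, 0.3202]
ee_rot: [0.005, 0.708, -0.004, 0.706]
contact_force: [-11.9, -0.1, -1.1]
finger_gap: 0.012
```

```bash
python3 st.py;  python3 - <<'E'
from h import *
a0=cv2.imread("pics/side4.png");s=snap("side","side5")
f=lambda a:cv2.resize(a[180:225,260:370],None,fx=7,fy=6,interpolation=cv2.INTER_CUBIC)
cv2.imwrite("pics/s5.png",np.vstack([f(a0),f(s["color"])]))
E
```

```text
9.725 grasp [ 0.4769 -0.1852  0.1732] xaxis [-0.0028  0.0017 -1.    ] F [-11.9207  -0.0637  -1.1367] T [-0.0406  1.9827  0.0056] tool z [ 0.9999 -0.0128 -0.0029]
```

View pics/s5.png

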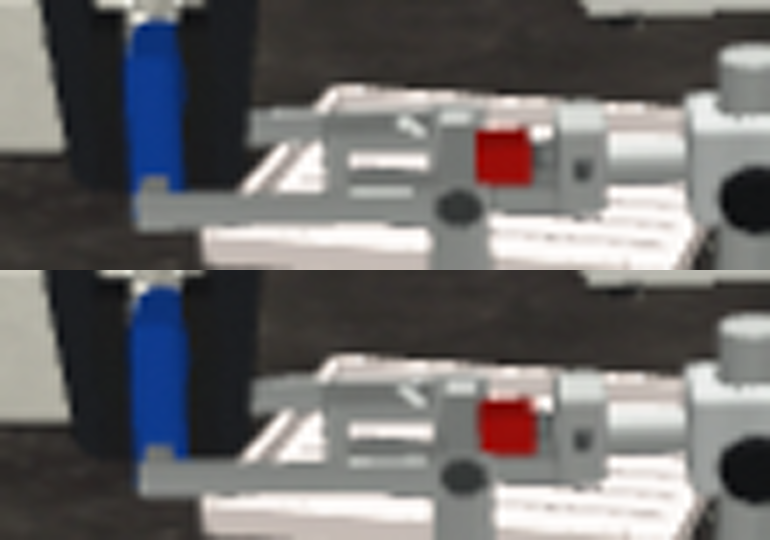

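{"api": "carry_out", "payload": {
  "moves": [
    [[0, -0.3, 0, 0.0012, 0, 0.001, 1], [0, -0.3, 0, 0.0012, 0, 0.002, 1], [0, -0.3, 0, 0.0012, 0, 0.003, 1], [0, -0.3, 0, 0.0012, 0, 0.003, 1]]
  ]
}}

```text
time: 10.28
position: [0.4772, -0.1854, 0.3213]
ee_rot: [0.006, 0.709, -0.003, 0.705]
contact_force: [-10.4, -2.5, -5.8]
finger_gap: 0.0117
```

```bash
python3 st.py
```

```text
10.275 grasp [ 0.4763 -0.1847  0.1743] xaxis [-0.006   0.0043 -1.    ] F [-10.3733  -2.5336  -5.7611] T [-0.4167  2.2838 -0.1218] tool z [ 0.9999 -0.0129 -0.0061]
```

{"api": "carry_out", "payload": {
  "moves": [
    [[-0.1, -0.3, 0, 0.0012, -0.0004, 0.001, 1], [-0.3, -0.6, 0, 0.002, -0.0004, 0.001, 1], [-0.3, -0.7, 0, 0.002, -0.0004, 0.0015, 1], [-0.3, -0.7, 0, 0.002, -0.0004, 0.0015, 1]]
  ]
}}

```text
time: 10.78
position: [0.4778, -0.1854, 0.3209]
ee_rot: [0.005, 0.708, -0.004, 0.706]
contact_force: [-11.5, -1.2, -4.4]
finger_gap: 0.0114
```

```bash
python3 st.py;  python3 - <<'E'
from h import *
a0=cv2.imread("pics/side4.png");s=snap("side","side6")
f=lambda a:cv2.resize(a[180:225,260:370],None,fx=7,fy=6,interpolation=cv2.INTER_CUBIC)
cv2.imwrite("pics/s6.png",np.vstack([f(a0),f(s["color"])]))
E
```

```text
10.775 grasp [ 0.4774 -0.1851  0.1739] xaxis [-0.0027  0.0023 -1.    ] F [-11.5098  -1.184   -4.3753] T [-0.2077  2.3368 -0.003 ] tool z [ 0.9999 -0.0128 -0.0027]
```

View pics/s6.png

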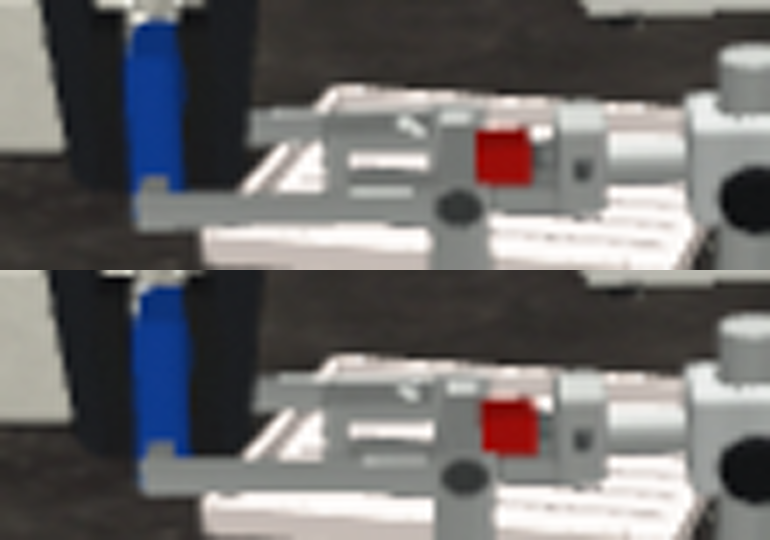

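{"api": "carry_out", "payload": {
  "moves": [
    [[-0.1, -0.3, 0, 0.0014, 0, 0.002, 1], [-0.1, -0.4, 0, 0.0014, 0, 0.003, 1], [-0.1, -0.5, 0, 0.0014, 0, 0.004, 1], [-0.1, -0.5, 0, 0.0014, 0, 0.0045, 1]]
  ]
}}

```text
time: 11.32
position: [0.4776, -0.1851, 0.3228]
ee_rot: [0.006, 0.709, -0.003, 0.705]
contact_force: [-12.4, -1.9, -10.3]
finger_gap: 0.0121
```

```bash
python3 st.py
```

```text
11.325 grasp [ 0.477  -0.1845  0.1758] xaxis [-0.0045  0.0044 -1.    ] F [-12.425   -1.9088 -10.2653] T [-0.37    2.672  -0.1042] tool z [ 0.9999 -0.0128 -0.0046]
```

```bash
python3 - <<'E'
from h import *
a0=cv2.imread("pics/side6.png");s=snap("side","side7");t=snap("top","top7")
f=lambda a:cv2.resize(a[180:225,260:370],None,fx=7,fy=6,interpolation=cv2.INTER_CUBIC)
cv2.imwrite("pics/s7.png",np.vstack([f(a0),f(s["color"])]))
cv2.imwrite("pics/t7.png",cv2.resize(t["color"][190:260,380:450],None,fx=8,fy=8,interpolation=cv2.INTER_CUBIC))
E
```

```text
(no output)
```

View pics/s7.png

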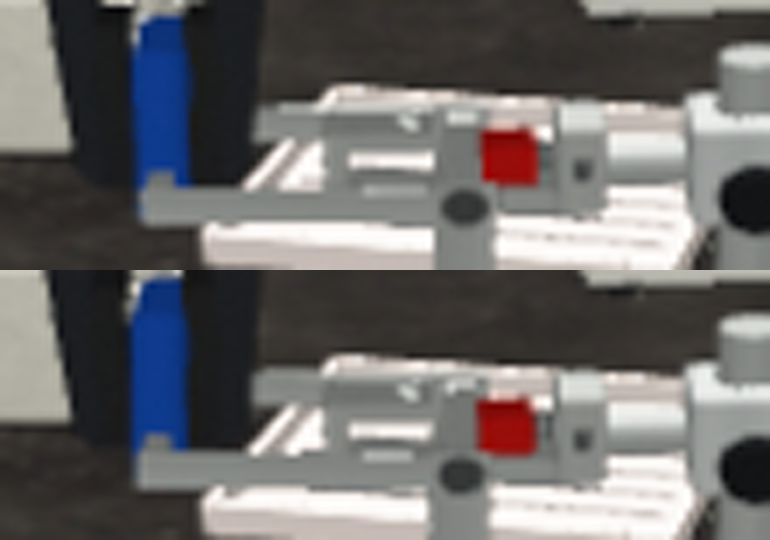

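View pics/t7.png

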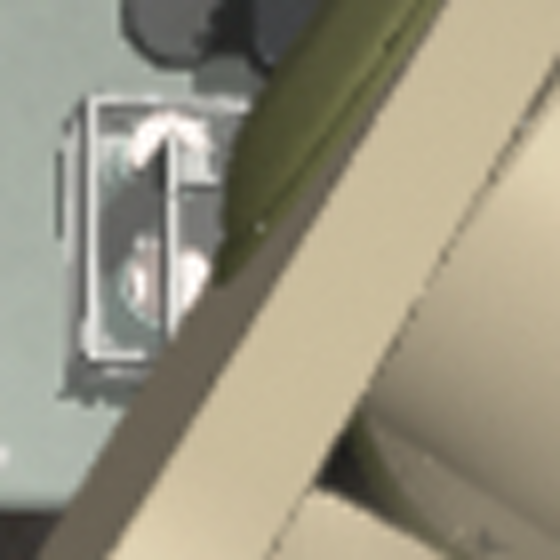

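```bash
python3 - <<'E'
from h import *
import glob
s=snap("side")
ims={n:cv2.imread(f"pics/{n}.png") for n in["side0","side2","side3","side4","side5","side6","side7"]}
for n,a in ims.items():
    g=cv2.resize(a,None,fx=1,fy=1)
    h=cv2.cvtColor(a,cv2.COLOR_BGR2HSV)
    gray=cv2.cvtColor(a,cv2.COLOR_BGR2GRAY).astype(float)
    # dark bar end
    w=np.clip(90-gray[204:221,312:332],0,None); yy,xx=np.mgrid[204:221,312:332]
    bar=((w*xx).sum()/w.sum(),(w*yy).sum()/w.sum())
    b=a.astype(float); red=np.clip(b[...,2]-np.maximum(b[...,0],b[...,1])-30,0,100)[195:220,315:350];yy,xx=np.mgrid[195:220,315:350]
    rc=((red*xx).sum()/red.sum(),(red*yy).sum()/red.sum())
    # strip slope: gray centroid in columns
    print(n,"bar",np.round(bar,2),"red",np.round(rc,2))
p0=proj(s,[.53,-.215,.155]);print(p0,proj(s,[.531,-.215,.155])-p0,proj(s,[.53,-.215,.156])-p0,"mid",proj(s,[.531,-.187,.155])-proj(s,[.53,-.187,.155]))
E
python3 - <<'E'
import sys;sys.path.insert(0,'.')
from h import *
a=[cv2.imread(f"pics/{n}.png")[175:225,265:350] for n in("side4","side7")]
cv2.imwrite("pics/z.png",np.vstack([cv2.resize(x,None,fx=9,fy=6,interpolation=cv2.INTER_NEAREST) for x in a]))
E
```

```text
side0 bar [323.43 210.  ] red [327.1  205.57]
side2 bar [323.89 209.25] red [327.13 205.98]
side3 bar [326.61 209.53] red [329.67 205.87]
side4 bar [327.47 210.19] red [331.42 205.82]
side5 bar [327.68 210.41] red [332.05 205.79]
side6 bar [327.78 210.67] red [332.36 205.81]
side7 bar [327.47 210.31] red [331.87 205.8 ]
[316.3313 213.4241] [ 0.6462 -0.0193] [-0.0167 -0.5942] mid [ 0.6257 -0.0185]
```

View pics/z.png

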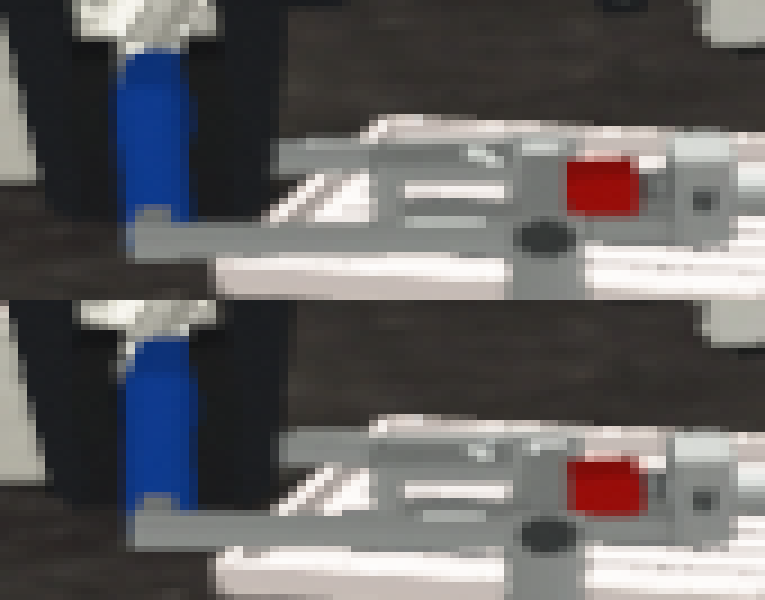

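{"api": "carry_out", "payload": {
  "moves": [
    [[-0.1, -0.6, 0, 0.001, 0, 0.002, 1], [-0.2, -1.0, 0, 0, 0, 0.0025, 1], [-0.2, -1.4, 0, -0.001, 0, 0.003, 1], [-0.2, -1.4, 0, -0.001, 0, 0.003, 1]]
  ]
}}

```text
time: 11.98
position: [0.4751, -0.1848, 0.3232]
ee_rot: [0.006, 0.704, -0.003, 0.71]
contact_force: [-10.9, -1.0, -10.2]
finger_gap: 0.012
```

```bash
cat > look.py <<'E'
from h import *
import sys
n=sys.argv[1]
s=snap("side",n)
a=[cv2.imread(f"pics/{m}.png")[175:225,265:350] for m in("side4",n)]
cv2.imwrite(f"pics/z{n}.png",np.vstack([cv2.resize(x,None,fx=9,fy=6,interpolation=cv2.INTER_NEAREST) for x in a]))
b=s["color"].astype(float); red=np.clip(b[...,2]-np.maximum(b[...,0],b[...,1])-30,0,100)[195:220,315:350];yy,xx=np.mgrid[195:220,315:350]
print("keeper d mm",((red*xx).sum()/red.sum()-327.12)/.626)
E
python3 st.py; python3 look.py side8
```

```text
11.975 grasp [ 0.4765 -0.1841  0.1762] xaxis [ 0.0095  0.0049 -0.9999] F [-10.908   -1.035  -10.2166] T [-0.3256  2.5649 -0.1458] tool z [ 0.9999 -0.0128  0.0095]
keeper d mm 7.469781069183306
```

View pics/zside8.png

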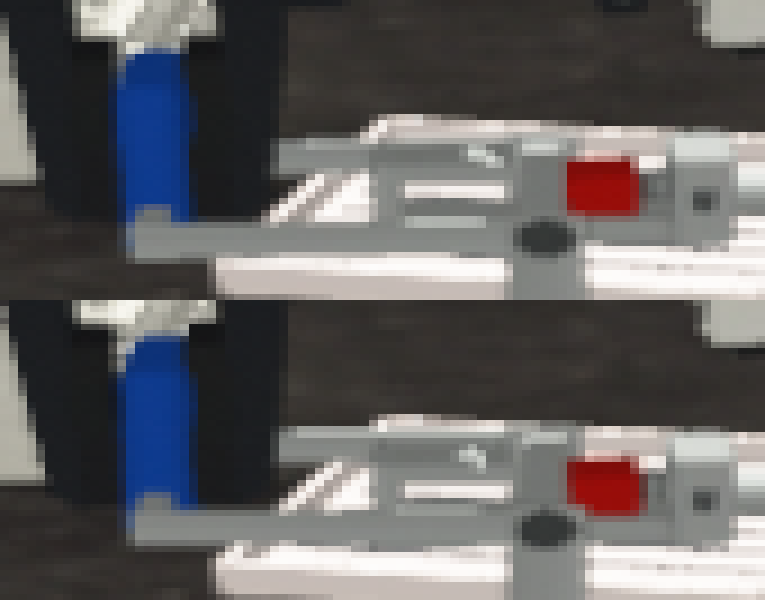

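{"api": "carry_out", "payload": {
  "moves": [
    [[-0.2, -0.4, 0, 0.0015, -0.0004, 0.002, 1], [-0.3, -0.5, 0, 0.0015, -0.0004, 0.0035, 1], [-0.3, -0.5, 0, 0.0015, -0.0004, 0.005, 1], [-0.3, -0.5, 0, 0.0015, -0.0004, 0.005, 1]]
  ]
}}

```text
time: 12.52
position: [0.4751, -0.1848, 0.3257]
ee_rot: [0.006, 0.704, -0.003, 0.71]
contact_force: [-10.9, 0.8, -9.5]
finger_gap: 0.0119
```

```bash
python3 st.py; python3 look.py side9
```

```text
12.525 grasp [ 0.4763 -0.1842  0.1787] xaxis [ 0.0078  0.0039 -1.    ] F [-10.8847   0.8222  -9.4764] T [-0.131   2.52   -0.0853] tool z [ 0.9999 -0.0125  0.0078]
keeper d mm 7.572180548824796
```

View pics/zside9.png

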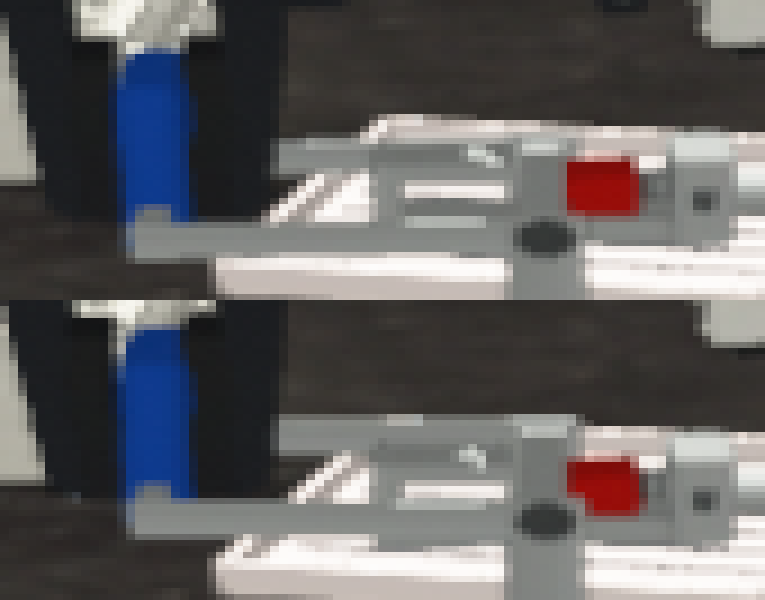

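{"api": "carry_out", "payload": {
  "moves": [
    [[-0.1, -0.4, 0, 0.0015, -0.0004, 0.0025, 1], [-0.2, -0.5, 0, 0.0015, -0.0004, 0.004, 1], [-0.2, -0.5, 0, 0.0015, -0.0004, 0.0055, 1], [-0.2, -0.5, 0, 0.0015, -0.0004, 0.007, 1], [-0.2, -0.5, 0, 0.0015, -0.0004, 0.007, 1]]
  ]
}}

```text
time: 13.2
position: [0.4752, -0.1847, 0.3302]
ee_rot: [0.006, 0.705, -0.003, 0.709]
contact_force: [-11.3, -0.8, -8.2]
finger_gap: 0.0118
```

```bash
python3 st.py; python3 look.py side10
```

```text
13.2 grasp [ 0.4762 -0.184   0.1832] xaxis [ 0.0065  0.0047 -1.    ] F [-11.2543  -0.8131  -8.1957] T [-0.0655  2.416  -0.0451] tool z [ 0.9999 -0.0122  0.0064]
keeper d mm 7.919707917015279
```

View pics/zside10.png

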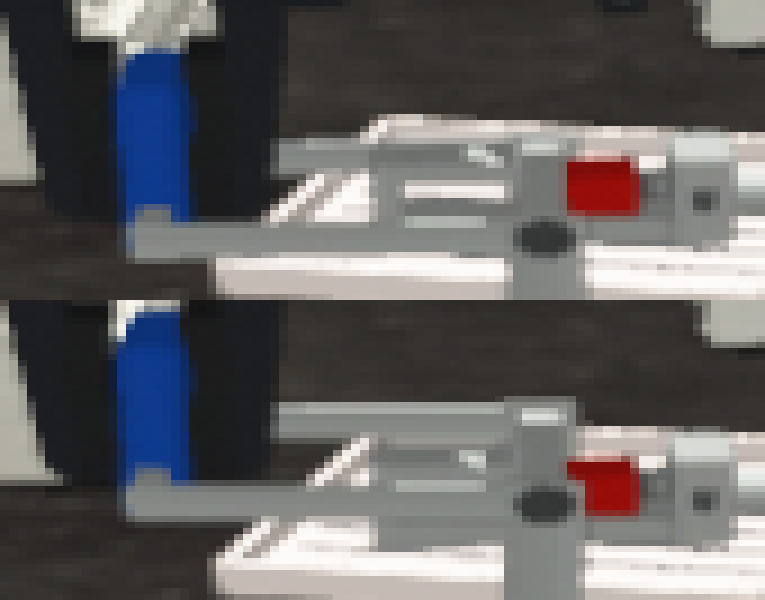

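{"api": "carry_out", "payload": {
  "moves": [
    [[-0.1, -0.4, 0, 0.0013, -0.0004, 0.0025, 1], [-0.2, -0.5, 0, 0.0012, -0.0004, 0.0045, 1], [-0.2, -0.5, 0, 0.001, -0.0004, 0.0065, 1], [-0.2, -0.4, 0, 0.0008, -0.0004, 0.0085, 1], [-0.2, -0.3, 0, 0.0005, -0.0004, 0.0105, 1], [-0.2, -0.2, 0, 0, -0.0004, 0.0125, 1], [-0.2, 0, 0, 0, -0.0004, 0.0125, 1]]
  ]
}}

```text
time: 14.12
position: [0.4752, -0.1851, 0.3429]
ee_rot: [0.005, 0.705, -0.004, 0.709]
contact_force: [-0.5, -0.9, -2.3]
finger_gap: 0.0118
```

```bash
python3 st.py; python3 look.py side11
```

```text
14.125 grasp [ 0.4762 -0.1849  0.1959] xaxis [ 0.0068  0.0009 -1.    ] F [-0.4797 -0.9439 -2.2812] T [-0.0489  0.2322 -0.0097] tool z [ 0.9999 -0.0122  0.0068]
keeper d mm 5.346263517269083
```

View pics/zside11.png

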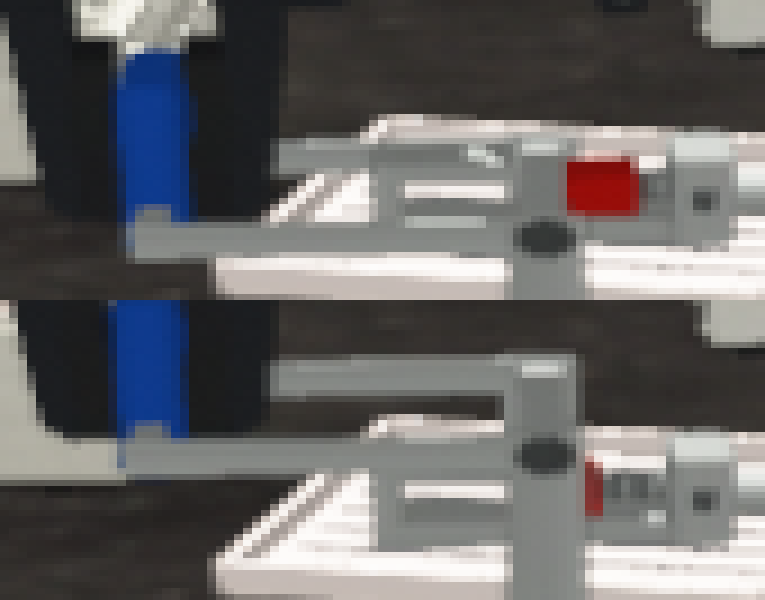

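{"api": "carry_out", "payload": {
  "moves": [
    [[0, 0, 0, 0, 0, 0.01, 1], [0, 0, 0, -0.001, 0, 0.02, 1], [0, 0.1, 0, -0.01, 0, 0.025, 1], [0, 0.2, 0, -0.025, 0, 0.025, 1], [0, 0.3, 0, -0.04, 0.0005, 0.025, 1], [0, 0.4, 0, -0.055, 0.0005, 0.025, 1], [0, 0.4, 0, -0.07, 0.001, 0.025, 1], [0, 0.4, 0, -0.085, 0.001, 0.025, 1], [0, 0.4, 0, -0.1, 0.001, 0.025, 1], [0, 0.4, 0, -0.115, 0.001, 0.025, 1], [0, 0.4, 0, -0.12, 0.001, 0.025, 1], [0, 0.4, 0, -0.12, 0.001, 0.025, 1]]
  ]
}}

```text
time: 15.68
position: [0.355, -0.1842, 0.3679]
ee_rot: [0.005, 0.707, -0.004, 0.707]
contact_force: [0.6, 0.5, -3.3]
finger_gap: 0.0116
```

```bash
python3 st.py; python3 - <<'E'
from ov import *
s=snap("side","side12");t=snap("top","top12")
cv2.imwrite("pics/tr.png",cv2.resize(cv2.imread("pics/top0.png")[160:270,185:300],None,fx=5,fy=5,interpolation=cv2.INTER_CUBIC))
E
```

```text
15.675 grasp [ 0.355  -0.184   0.2209] xaxis [-0.0002  0.0007 -1.    ] F [ 0.5908  0.4662 -3.2978] T [-0.1054  0.2139  0.013 ] tool z [ 0.9999 -0.0127 -0.0002]
```

View pics/tr.png

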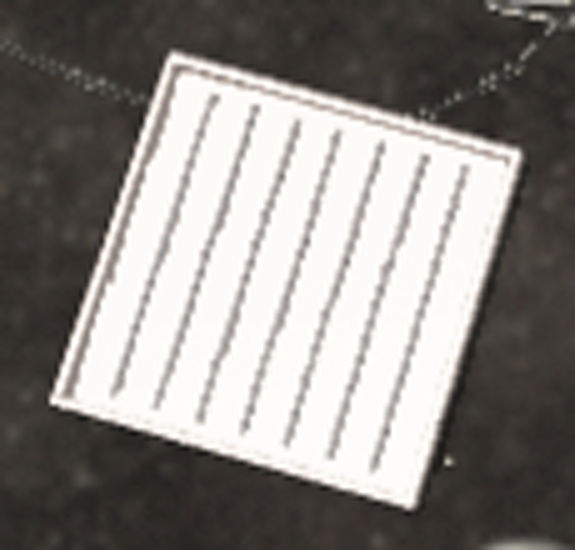

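View pics/side12.png

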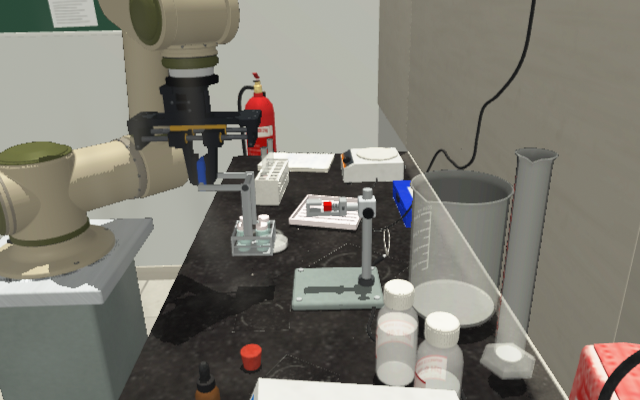

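View pics/top12.png

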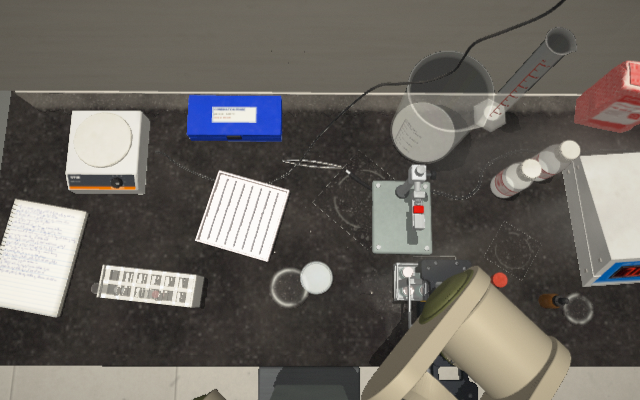

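```bash
python3 - <<'E'
from ov import *
t=snap("top");s=snap("side")
w=np.array([at(t,185+x/5,160+y/5,.02) for x,y in((170,52),(522,152),(415,508),(52,400))]);print(w,w.mean(0),[np.linalg.norm(w[i]-w[i-1]) for i in range(4)])
print(proj(s,w[0]),proj(s,w[1]),proj(s,w[2]),proj(s,w[3]))
E
```

```text
[[0.6513 0.1831 0.02  ]
 [0.6103 0.0397 0.02  ]
 [0.4671 0.0798 0.02  ]
 [0.509  0.2237 0.02  ]] [0.5594 0.1316 0.02  ] [np.float64(0.14792738726977617), np.float64(0.14913370822521058), np.float64(0.14872417869979146), np.float64(0.1498399035756794)]
[366.4911 197.926 ] [354.2789 223.4053] [287.082  217.7981] [306.5794 193.541 ]
```

{"api": "carry_out", "payload": {
  "moves": [
    [[0, 0, 0, 0, 0.012, 0, 1], [0, 0, 0, 0, 0.032, 0, 1], [0, 0, 0, 0, 0.055, 0, 1], [0, 0, 0, 0, 0.08, 0, 1], [0, 0, 0, 0.008, 0.105, 0, 1], [0, 0, 0, 0.02, 0.13, 0, 1], [0, 0, 0, 0.033, 0.155, 0, 1], [0, 0, 0, 0.046, 0.18, 0, 1], [0, 0, 0, 0.06, 0.205, 0, 1], [0, 0, 0, 0.074, 0.23, 0, 1], [0, 0, 0, 0.088, 0.255, 0, 1], [0, 0, 0, 0.102, 0.278, 0, 1], [0, 0, 0, 0.114, 0.295, 0, 1], [0, 0, 0, 0.124, 0.307, 0, 1], [0, 0, 0, 0.13, 0.314, 0, 1], [0, 0, 0, 0.131, 0.316, 0, 1], [0, 0, 0, 0.131, 0.316, 0, 1]]
  ]
}}

```text
time: 18.0
position: [0.4863, 0.1317, 0.3677]
ee_rot: [0.005, 0.707, -0.004, 0.707]
contact_force: [0.2, 1.3, -2.9]
finger_gap: 0.0118
```

{"api": "carry_out", "payload": {
  "moves": [
    [[0, 0, 0, 0, 0, -0.008, 1], [0, 0, 0, 0, 0, -0.02, 1], [0, 0, 0, 0, 0, -0.032, 1], [0, 0, 0, 0, 0, -0.044, 1], [0, 0, 0, 0, 0, -0.054, 1], [0, 0, 0, 0, 0, -0.06, 1], [0, 0, 0, 0, 0, -0.06, 1]]
  ]
}}

```text
time: 18.88
position: [0.4864, 0.1317, 0.3074]
ee_rot: [0.005, 0.708, -0.004, 0.707]
contact_force: [0.8, 0.1, -2.9]
finger_gap: 0.0116
```

```bash
python3 st.py; python3 - <<'E'
from ov import *
s=snap("side","side13");t=snap("top","top13")
f=lambda a,c,k:cv2.resize(a[c[2]:c[3],c[0]:c[1]],None,fx=k,fy=k,interpolation=cv2.INTER_CUBIC)
cv2.imwrite("pics/s13.png",f(s["color"],(250,400,110,240),5))
cv2.imwrite("pics/t13.png",f(t["color"],(150,350,140,290),4))
E
```

```text
18.875 grasp [0.4861 0.1318 0.1604] xaxis [-0.0015  0.0009 -1.    ] F [ 0.7849  0.104  -2.8779] T [-0.0257  0.2545  0.0174] tool z [ 0.9999 -0.0121 -0.0015]
```

View pics/s13.png

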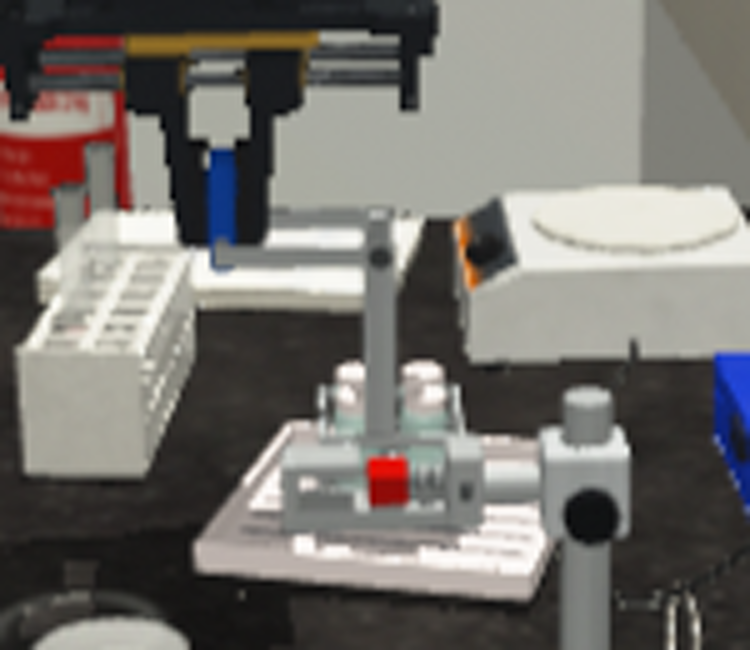

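View pics/t13.png

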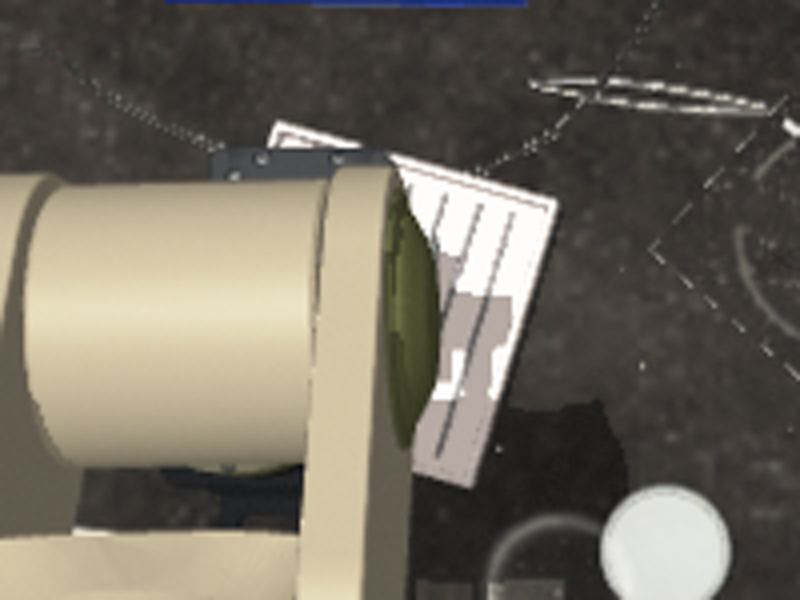

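{"api": "carry_out", "payload": {
  "moves": [
    [[0, 0, 0, 0, 0, -0.003, 1], [0, 0, 0, 0, 0, -0.006, 1], [0, 0, 0, 0, 0, -0.009, 1], [0, 0, 0, 0, 0, -0.012, 1], [0, 0, 0, 0, 0, -0.013, 1], [0, 0, 0, 0, 0, -0.013, 1]]
  ]
}}

```text
time: 19.73
position: [0.4864, 0.1317, 0.2949]
ee_rot: [0.005, 0.707, -0.004, 0.707]
contact_force: [0.6, -1.0, -3.6]
finger_gap: 0.0118
```

```bash
python3 st.py
```

```text
19.725 grasp [0.4864 0.1319 0.1479] xaxis [-0.0004  0.001  -1.    ] F [ 0.5509 -0.9926 -3.6308] T [-0.0839  0.2328 -0.0086] tool z [ 0.9999 -0.0121 -0.0004]
```

{"api": "carry_out", "payload": {
  "moves": [
    [[0, 0, 0, 0, 0, -0.001, 1], [0, 0, 0, 0, 0, -0.002, 1], [0, 0, 0, 0, 0, -0.003, 1], [0, 0, 0, 0, 0, -0.003, 1]]
  ]
}}

```text
time: 20.23
position: [0.4864, 0.1317, 0.2918]
ee_rot: [0.005, 0.707, -0.004, 0.707]
contact_force: [0.0, 0.3, -3.2]
finger_gap: 0.0117
```

{"api": "carry_out", "payload": {
  "moves": [
    [[0, 0, 0, 0, 0, -0.001, 1], [0, 0, 0, 0, 0, -0.0015, 1], [0, 0, 0, 0, 0, -0.0015, 1]]
  ]
}}

```text
time: 20.6
position: [0.4863, 0.1318, 0.2907]
ee_rot: [0.005, 0.707, -0.004, 0.707]
contact_force: [-3.4, 0.2, 4.8]
finger_gap: 0.012
```

```bash
python3 st.py; python3 - <<'E'
from ov import *
s=snap("side","side14")
f=lambda a,c,k:cv2.resize(a[c[2]:c[3],c[0]:c[1]],None,fx=k,fy=k,interpolation=cv2.INTER_CUBIC)
cv2.imwrite("pics/s14.png",f(s["color"],(280,370,150,240),6))
# expected basket
ov(s,s["color"],[([.5594,.1307,.027],[.032,.032,.017],(0,255,0)),([.486,.132,.138],[.006,.017,.025],(0,255,255))],(280,380,140,240),6,"pics/o14.png")
E
```

```text
20.6 grasp [0.4862 0.1319 0.1437] xaxis [-0.0005  0.0009 -1.    ] F [-3.3997  0.1552  4.8424] T [-0.0201  0.7912  0.0303] tool z [ 0.9999 -0.012  -0.0005]
```

View pics/o14.png

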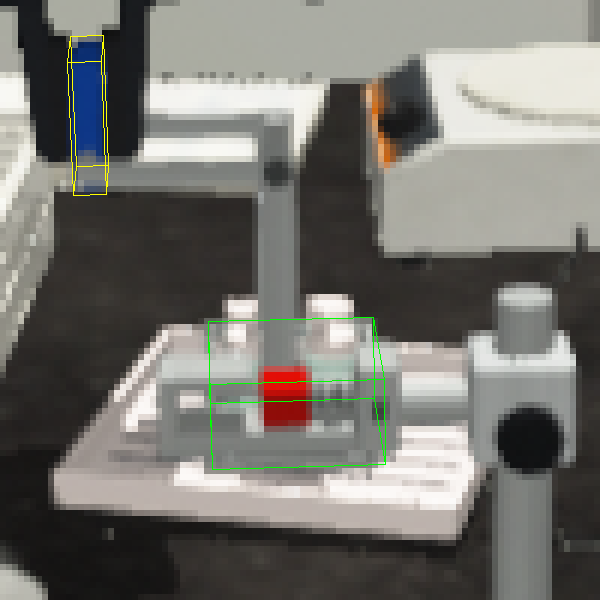

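{"api": "carry_out", "payload": {
  "moves": [
    [[0, 0, 0, 0, 0, 0.0006, 1], [0, 0, 0, 0, 0, 0.0006, 0.7], [0, 0, 0, 0, 0, 0.0006, 0.6], [0, 0, 0, 0, 0, 0.0006, 0.45], [0, 0, 0, 0, 0, 0.0006, 0.32], [0, 0, 0, 0, 0, 0.0006, 0.32], [0, 0, 0, 0, 0, 0.0006, 0.32]]
  ]
}}

```text
time: 21.52
position: [0.4863, 0.1318, 0.2912]
ee_rot: [0.005, 0.707, -0.004, 0.707]
contact_force: [-0.3, -0.4, 0.3]
finger_gap: 0.0299
```

```bash
python3 st.py; python3 - <<'E'
from ov import *
s=snap("side","side15")
f=lambda a,c,k:cv2.resize(a[c[2]:c[3],c[0]:c[1]],None,fx=k,fy=k,interpolation=cv2.INTER_CUBIC)
cv2.imwrite("pics/s15.png",f(s["color"],(270,370,130,230),6))
E
```

```text
21.525 grasp [0.4862 0.1319 0.1442] xaxis [-0.0005  0.001  -1.    ] F [-0.297  -0.4494  0.3384] T [-0.0729  0.0578 -0.0149] tool z [ 0.9999 -0.012  -0.0006]
```

View pics/s15.png

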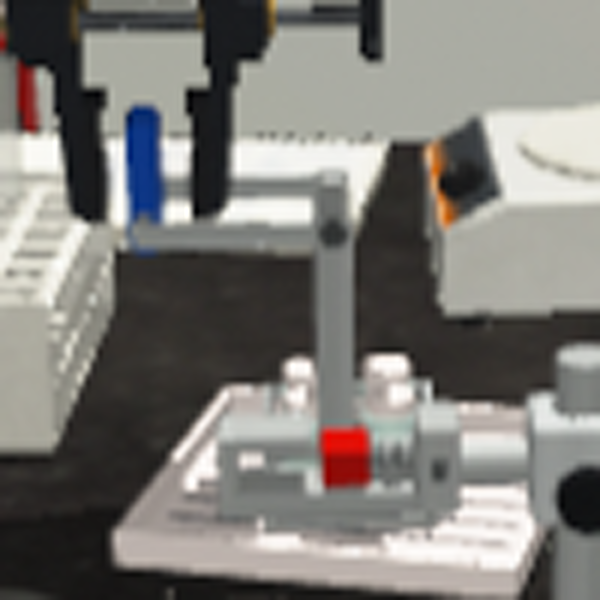

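Released, with clear gaps on both sides of the grip. Retreat straight up.

{"api": "carry_out", "payload": {
  "moves": [
    [[0, 0, 0, 0, 0, 0.005, 0.32], [0, 0, 0, 0, 0, 0.015, 0.32], [0, 0, 0, 0, 0, 0.03, 0.32], [0, 0, 0, 0, 0, 0.05, 0.32], [0, 0, 0, 0, 0, 0.075, 0.32], [0, 0, 0, 0, 0, 0.1, 0.32], [0, 0, 0, -0.03, 0, 0.12, 0.32], [0, 0, 0, -0.07, 0, 0.13, 0.32], [0, 0, 0, -0.11, 0, 0.13, 0.32], [0, 0, 0, -0.14, 0, 0.13, 0.32], [0, 0, 0, -0.14, 0, 0.13, 0.32], [0, 0, 0, -0.14, 0, 0.13, 0.32]]
  ]
}}

```text
time: 23.08
position: [0.3469, 0.1317, 0.4218]
ee_rot: [0.005, 0.707, -0.004, 0.707]
contact_force: [0.6, -0.3, -0.4]
finger_gap: 0.0297
```

```bash
python3 st.py; python3 - <<'E'
from ov import *
s=snap("side","side16");t=snap("top","top16")
ov(s,s["color"],[([.5594,.1307,.027],[.032,.032,.017],(0,255,0))],(270,370,140,240),5,"pics/o16.png")
ov(t,t["color"],[([.5594,.1307,.027],[.032,.032,.017],(0,255,0))],(180,360,140,300),4,"pics/o16t.png")
E
```

```text
23.075 grasp [0.3471 0.1318 0.2748] xaxis [ 0.0009  0.001  -1.    ] F [ 0.6477 -0.3279 -0.3559] T [-0.0555  0.0519 -0.0102] tool z [ 0.9999 -0.0121  0.0009]
```

View pics/o16.png

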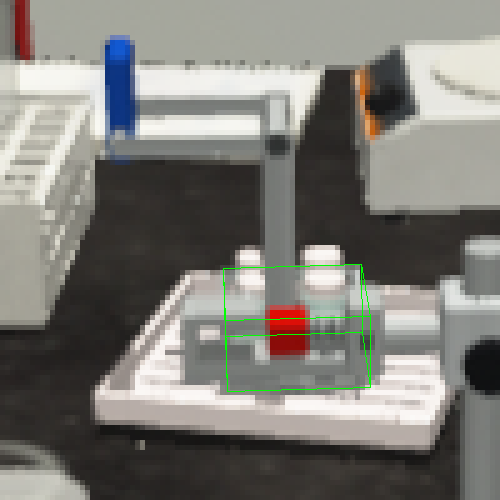

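View pics/o16t.png

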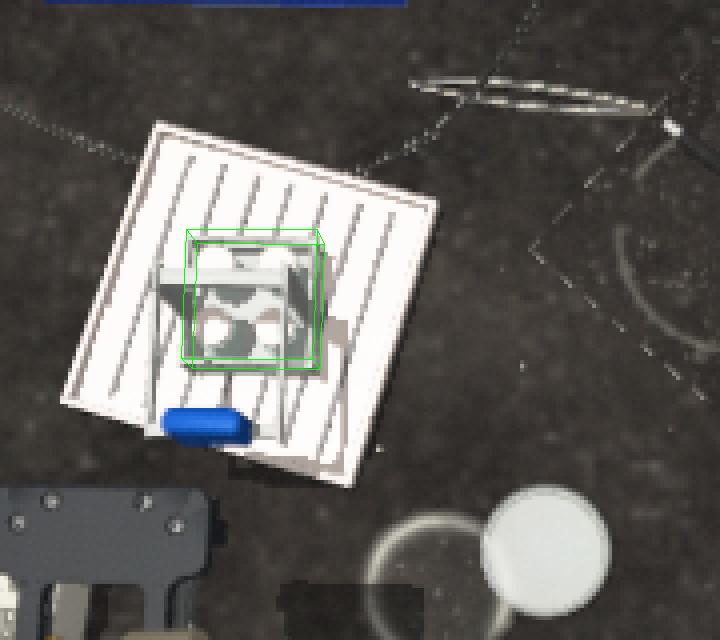

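```bash
python3 - <<'E'
from plant import robot
print(robot.sign_off())
E
```

```text
the job is handed in; nothing more can be done
None
```

The carrier is off the hook and standing in the drip tray, and the job was handed in at about 23 s; `sign_off` gives no verdict.

**What I did:**
- I pinched the blue grip with the fingers at 30 mm and pushed straight back until the keeper was about 7–8 mm open, measured on the red block in the side pictures.
- I then lifted in small steps, brought the carrier forward off the hook, carried it over to the tray, lowered it by feel, released it and backed away.

**Forces I read:** These are wrist readings at the end of each move, so short peaks in between were not seen.
- The push reached about 15 N (limit 22 N).
- The lift read up to about 16 N combined, partly the carrier's own weight.
- The touch-down read about +5 N; with the carrier's 3 N or so of weight that is about 8 N on the tray (limit 25 N).

**One thing that did not go cleanly:** Early in the lift the bar stuck, I think by friction on the keeper, and the carrier pitched by about 2°. Tilting the tool by about a degree freed it, and it came up without forcing.

**Last checks:**
- In both cameras the basket sits level and lies on the outline drawn for the tray's centre, within a few millimetres.
- The fingers are clear of the carrier, and the wrist force is back to about zero.
- The dish and forceps look unmoved in the pictures; I did not measure them again.

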